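Set the doming block in the edge clamp with a quarter turn of slack

TASK

Stand the steel doming block in the gap of the edge clamp, between its jaw and its fixed fence, squared up and centred across the bed, and let go of it. Then turn the clamp's thumbscrew clockwise until it seats and the block is pushed against the fence, and back it off a quarter turn so that the block can be lifted out easily. Finish still gripping the thumbscrew there, with the block left standing in place; leave the small tin and the little bottle where they are.

Things in the scene. Friction and masses are not known exactly. Their poses are not given: they have to be found in the camera images.
- block_centre (a point): centre of the loose doming block, a plain steel cube with round hollows, 34 mm on each side, 0.27 to 0.5 kg, standing on the bench; the point lies 17 mm above its underside. Its axes are square to its faces, z up. Any upright side may face the jaw
- clamp: edge clamp fixed on the bench. Origin under the middle of its bed (160 mm along x, 60 along y, 6 thick). Along x: housing at -67 to -15 mm, 32 mm high, thumbscrew on it at -37; jaw (44 mm wide in y, top 27 mm above the bench); gap for the block; fixed fence at +62 to +80 (50 wide in y, 30 high). The gap is open at both y sides: fingers may close along y there
- bay (a point): point on top of the bed, 6 mm above the bench, at clamp x = +45 mm: under the block's centre when it stands against the fence. Axes as the clamp's: +x to the fence, -x to the jaw. Fence face at +17 mm, jaw face at -(17 + 3.5 x thumbscrew value in rad) mm: gap 42 to 45 mm at the start, 34 with the screw seated
- wings (a point): grip point of the winged steel thumbscrew, on its upright axis 66 mm above the bench. The wings are one flat bar, 42 mm long along this point's x, 9 mm thick along its y, 52 to 78 mm above the bench; grip across the thickness from above. Turns with the screw, does not rise or sink; the wings lie along the clamp's x when seated
- thumbscrew (a joint): angle of the thumbscrew in rad: 0 = seated (a hard stop), positive = backed off counter-clockwise seen from above, at most 3.6; starts at 2.3 to 3.2. Each radian moves the jaw 3.5 mm. Friction holds it (0.06 N m) where it is left. A quarter turn back from the seat is 1.57
- amber_tin: small round brass tin of wax, 51 mm across, 19 mm high, loose; to be left alone. Origin under its centre
- ink_bottle: little green bottle, 35 mm across, 40 mm high, loose; to be left alone. Origin under its centre
Things that resemble listed ones, but are neither listed nor needed, are in the scene too. What is shaped like the part that bears block_centre but black, orange or red is not meant.

How it is judged:
On the way, in this order (a step that is already met when the one before it is completed fails the run):
1. the block stands on the bed in the gap, centred within 7 mm across it, and is let go (x of block_centre in the frame of bay between -0.015 and 0.003 m and y of block_centre in the frame of bay between -0.007 and 0.007 m and z of block_centre in the frame of bay between 0.014 and 0.02 m and angle between block_centre's own z axis and vertical below 0.08 rad and contact force between the fingers and doming_block below 0.1 N), for 0.2 s.
2. the thumbscrew is seated (within 0.1 rad of its stop) with the block against the fence (within 2 mm) (value of joint thumbscrew below 0.1 rad and x of block_centre in the frame of bay above -0.002 m), for 0.1 s.
At the end, for the whole second after the job is handed in: The thumbscrew stands a quarter turn back from its seat (90 degrees, within 15), still gripped by the fingers (over 1 N). The block stands upright between jaw and fence, untouched by the robot, centred across the bed within 9 mm, square within 0.15 rad (value of joint thumbscrew between 1.31 and 1.83 rad and contact force between the fingers and thumbscrew above 1 N and contact force between the arm and doming_block below 0.1 N and x of block_centre in the frame of bay between -0.0075 and 0.003 m and y of block_centre in the frame of bay between -0.009 and 0.009 m and z of block_centre in the frame of bay between 0.014 and 0.02 m and angle between block_centre's own z axis and vertical below 0.08 rad and (angle between the x axis of block_centre and the x axis of bay, either way round below 0.15 rad or angle between the x axis of block_centre and the y axis of bay, either way round below 0.15 rad)); the arm keeps its last pose, push and grip.
It fails at once if the tin or the little bottle is moved by more than 20 mm (distance of any of amber_tin, ink_bottle from where it was at the start of the episode above 0.02 m).
It also fails if it takes over 59 s, if anything falls off the work surface, if the arm or the gripper's body presses on something with over 40 N, if the wrist force passes 120 N, or if a joint passes its speed limit or range.

ROBOT

A 6-joint arm with a two-finger parallel gripper is mounted at the origin on the work surface; the furniture and walls round the work are solid. World frame = base frame: x ahead of the robot, y to its left, z up, the work surface at z = 0. Lengths are in m, angles in rad, forces in N, time in s.
With the tool pointing down it reaches from about 0.35 to 0.775 m from the base axis. Payload 5.5 kg.
Tool frame: the origin (TCP) lies on the centre line of the jaws, within the pads' length; the fingertips stand 11 mm ahead of it and the grasp point (between the pads) lies 8 mm behind it; z points along the fingers, y is the line along which they close (so a half turn about z gives the same grasp; the last joint's range is limited). The gripper opens to 85 mm and grips with 20 to 120 N. Pads are 22 mm wide; open, the fingers measure 114 mm over their backs; the gripper's body (76 mm by 85 mm) begins 54 mm behind the grasp point. The pads swing forward as they close: fully open they stand 13 mm farther back than shut.
Start: joints at [-0.911, 0.313, 0.046, 1.304, 0, 1.431], TCP at [0.412, -0.401, 0.242] pointing down, gripper open.
Joint ranges: [-2.76, 2.76], [-0.86, 1.69], [-1.03, 1.26], [-2.2, 2.34], [-1.47, 1.5], [-3.14, 3.14]. Speed limits (rad/s): [2.57, 2.57, 3.14, 3.14, 3.14, 3.14].

INTERFACE

Orientations are given as a unit quaternion [w, x, y, z].
In Python, from workcell import get_state, eyes, env gives the robot as it stands.
- The arm moves only by the shell command python3 -m inch 'ROWS' [OPENING] [FORCE]. ROWS is JSON, one flat list of numbers, 4 for each row, row after row: the shift along the tool's x, y, z in cm, then the turn about the tool's z in rad. A call has exactly 5 rows; each row shifts and turns the commanded pose from where the row before left it, along the tool's axes as they then stand; what a row does not reach is not made up. A row lasts 1/12 s, in which the tool goes at most 41.7 mm and 7.16 degrees, less where a joint would pass 70% of its speed; a pose out of reach is approached as far as the arm can. A call is refused whole if a number of a shift passes 4.17 or a number of a turn 0.125, either way. A call with a gripper value outside its range is refused whole. OPENING is the opening, from -1 (shut) to 1 (fully open), set as the call begins (- or left out, the last holds). The fingers move at their own pace and stop on an object; FORCE is the grip in N (left out, the last holds). Time passes only in rows, so rows that do not move let the fingers close, or fill a call up. It gives the time, the measured TCP pose, the force, the opening and the grip force at its end, in the units of the state.
- get_state(): the state, without advancing time (a new reading comes with each control period).
- eyes.read_camera(name): name is "side" or "top"; returns the picture (400x640x3 uint8, red, green, blue); there is no depth.
- eyes.camera_info(name): a dict with "fovy" (degrees; the focal length in pixels is half the picture's height over the tangent of half this angle, whatever the lens; pixels are square), "cx", "cy" (the principal point, pixels), "xyz" and "orientation" of the camera in the world. Camera axes: x right, y down, z forward; pixel columns grow to the right and rows downward; lengths in m; the calibration is good to about 2 mm. A picture is of the moment at which its call begins. camera_info takes no time and is no camera call.
- env.hand_in(): hands the job in; it is judged then, once.
The state is a dict: "clock": time; "joint_pos": joint angles; "qvel": joint speeds; "tau": joint torques, N m; "tcp_pos": TCP position; "orientation": TCP orientation; "wrist_force": force on the tool from outside, world axes, zero at the start; "ft_torque": the same for the moment, N m; "finger_gap": finger opening in m; "grip_force": force on a finger pad.
Only numpy, scipy, OpenCV 4.12 (cv2) and the standard library are available. Lean on these libraries where they do the work, as an engineer would, in place of code of your own. Each camera call takes 0.05 s, during which the arm holds its last target. There are 200 camera calls.

## Working session

There is one attempt and no reset: what is moved stays moved. The work goes in short steps, Python scripts to look and compute and a shell command to move; the robot and the scene stay as the last step left them, time stands still between calls to the robot, and variables do not carry over. Pictures are saved under pics/ and viewed, at most 15 in all, crops included, and the job is handed in when it is done.

```bash
ls; mkdir -p pics
python3 - <<'E'
from workcell import get_state, eyes, env
import cv2
s=get_state();print({k:s[k] for k in('clock','tcp_pos','orientation','finger_gap')})
for n in("side","top"):
    cv2.imwrite(f"pics/{n}0.png",eyes.read_camera(n)[:,:,::-1]);print(eyes.camera_info(n))
E
```

```text
pics
{'clock': 0.0, 'tcp_pos': array([ 0.41208406, -0.40029285,  0.24137068]), 'orientation': array([-9.25232152e-04,  9.21097245e-01,  3.89331418e-01, -2.35420465e-04]), 'finger_gap': 0.08521726254228895}
{'fovy': 48.58123415539045, 'cx': 319.75399642055663, 'cy': 201.82325289769304, 'xyz': array([ 0.36734878, -0.97872751,  0.54415481]), 'orientation': array([-0.48507858,  0.85972974, -0.14451742,  0.0683978 ])}
{'fovy': 51.64699323652621, 'cx': 318.4249780501701, 'cy': 197.84130407397527, 'xyz': array([ 0.52211956, -0.27524535,  0.91587959]), 'orientation': array([-0.02771969,  0.71234313, -0.70032015,  0.03675   ])}
```

View pics/top0.png

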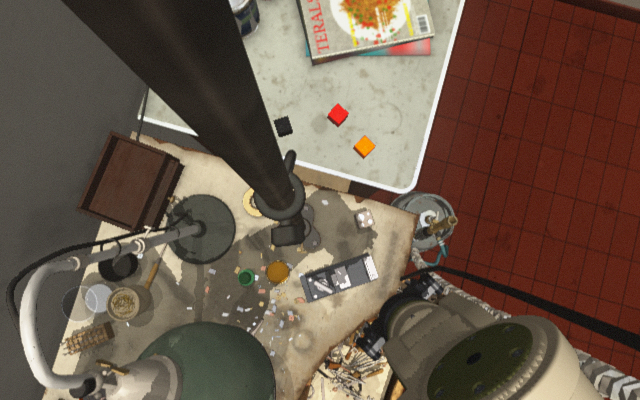

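View pics/side0.png

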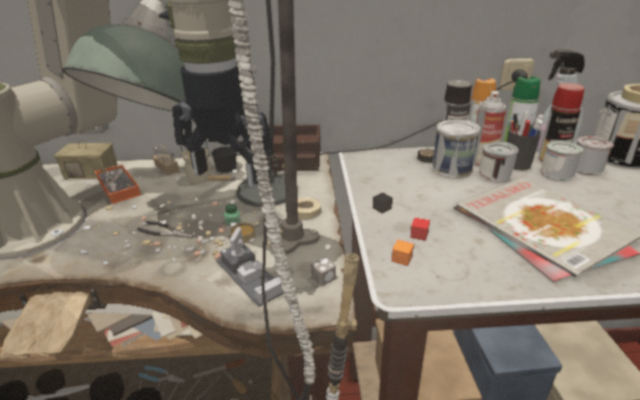

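Top: steel block at about (364,218), clamp around (340,277), tin (278,271), bottle (246,277); a stand pole is at about (287,230). Side: block at (323,270), clamp around (250,270).

```bash
cat > h.py <<'E'
import numpy as np, cv2
from scipy.spatial.transform import Rotation as R
from workcell import get_state, eyes, env
def cam(n):
    i=eyes.camera_info(n);q=i['orientation'];f=200/np.tan(np.radians(i['fovy']/2))
    return i['xyz'],R.from_quat(np.r_[q[1:],q[0]]).as_matrix(),f,i['cx'],i['cy']
def ray(n,u,v,z):
    c,M,f,cx,cy=cam(n);d=M@np.array([(u-cx)/f,(v-cy)/f,1]);return c+d*(z-c[2])/d[2]
def proj(n,p):
    c,M,f,cx,cy=cam(n);q=M.T@(np.array(p)-c);return q[:2]/q[2]*f+[cx,cy]
def crop(n,im,x0,y0,w,h,k,name):
    cv2.imwrite(name,cv2.resize(im[y0:y0+h,x0:x0+w,::-1],None,fx=k,fy=k,interpolation=cv2.INTER_CUBIC))
E
python3 - <<'E'
from h import *
a=cv2.imread('pics/top0.png')[:,:,::-1];b=cv2.imread('pics/side0.png')[:,:,::-1]
crop('top',a,290,195,100,112,5,'pics/tc.png')
crop('side',b,205,220,150,95,5,'pics/sc.png')
for n,u,v,z in(('top',364,218,.034),('side',323,268,.03),('top',340,277,.03),('top',278,271,.019),('top',246,277,.04),('top',287,230,0),('side',291,236,0)): print(n,u,v,ray(n,u,v,z).round(3))
print(proj('top',[.412,-.4,.24]))
E
```

```text
top 364 218 [ 0.561 -0.384  0.034]
side 323 268 [ 0.556 -0.392  0.03 ]
top 340 277 [ 0.436 -0.334  0.03 ]
top 278 271 [ 0.445 -0.202  0.019]
top 246 277 [ 0.434 -0.137  0.04 ]
top 287 230 [ 0.533 -0.218  0.   ]
side 291 236 [ 0.537 -0.237  0.   ]
[389.19044454 305.64252717]
```

View pics/tc.png

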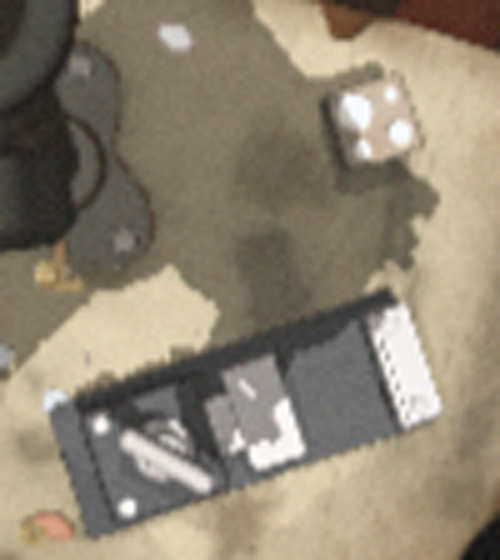

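View pics/sc.png

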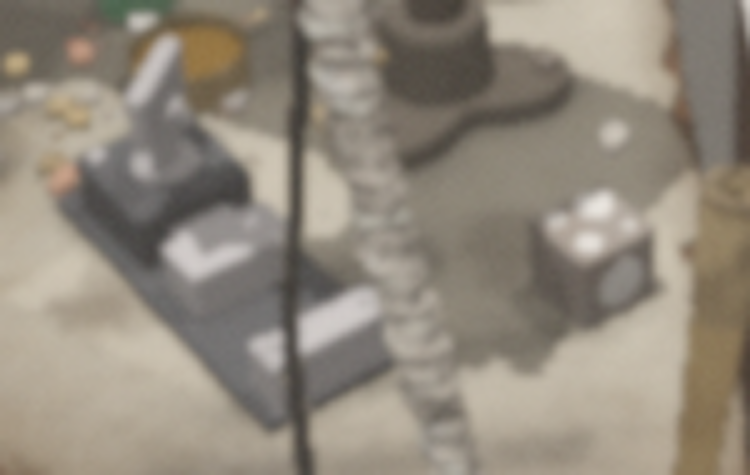

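The crops show: block top face corners at crop (338,92),(398,72),(420,142),(362,165); bed left edge (50,405)-(93,537); fence top (367,315),(405,300),(440,412),(405,428); wing ends (125,437),(208,487). A braided rope and a black cable hang in the side view, so I will locate them too.

Run:
```python
from h import *
def T(p,z): return ray('top',(p[0]+.5)/5-.5+290,(p[1]+.5)/5-.5+195,z)
def S(p,z): return ray('side',(p[0]+.5)/5-.5+205,(p[1]+.5)/5-.5+220,z)
B=np.array([T(p,.034) for p in((338,92),(398,72),(420,142),(362,165))]);print('block',B.mean(0),np.linalg.norm(np.diff(B[[0,1,2,3,0]],axis=0),axis=1))
for i in range(4):
    d=B[(i+1)%4]-B[i];print(np.degrees(np.arctan2(d[1],d[0])))
SB=np.array([S(p,.034) for p in((535,222),(600,192),(655,232),(588,268))]);print('blockside',SB.mean(0))
L=[T(p,.006) for p in((50,405),(93,537))];F=[T(p,.03) for p in((405,300),(440,412))];F2=[T(p,.03) for p in((370,314),(405,428))]
print('bedL',L,'fenceout',F,'fencein',F2)
a=(L[0]+L[1])/2;b=(F[0]+F[1])/2;d=b-a;print('len',np.linalg.norm(d[:2]),'yaw',np.degrees(np.arctan2(d[1],d[0])),'centre',(a+b)/2)
for e in(L,F,F2): d=e[1]-e[0];print('edge',np.degrees(np.arctan2(d[1],d[0]))+90,np.linalg.norm(d))
W=[T(p,.078) for p in((125,437),(208,487))];print('wing',(W[0]+W[1])/2,np.linalg.norm(W[1]-W[0]),np.degrees(np.arctan2(*(W[1]-W[0])[1::-1])))
# line = intersection of view planes
def plane(n,p,q):
    c,M,f,cx,cy=cam(n);r=[M@np.array([(u-cx)/f,(v-cy)/f,1]) for u,v in(p,q)];m=np.cross(*r);m/=np.linalg.norm(m);return m,m@c
for nm,s,t in(('rope',((275,150),(310,370)),((460,296),(610,380))),('cable',((267,100),(268,350)),((500,283),(620,330))),('pole',((289,50),(291,230)),((200,100),(280,200)))):
    m1,c1=plane('side',*s);m2,c2=plane('top',*t)
    for z in(0,.2,.4,.6): print(nm,z,np.linalg.solve(np.array([m1,m2,[0,0,1]]),[c1,c2,z]).round(3))
s=get_state();print(s['tcp_pos'],R.from_quat(np.r_[s['orientation'][1:],s['orientation'][0]]).as_matrix().round(3))
```

```text
block [ 0.56110751 -0.38714718  0.034     ] [0.02719515 0.03127679 0.02675715 0.03270431]
-70.64539911902524
-162.19330952072914
112.43286000437378
18.709406352985237
blockside [ 0.55775982 -0.38952749  0.034     ]
bedL [array([ 0.43512405, -0.24808587,  0.006     ]), array([ 0.37910975, -0.26781101,  0.006     ])] fenceout [array([ 0.48384248, -0.39899838,  0.03      ]), array([ 0.43698772, -0.41409138,  0.03      ])] fencein [array([ 0.47769817, -0.38410817,  0.03      ]), array([ 0.4300756 , -0.39926181,  0.03      ])]
len 0.15786576438286562 yaw -70.26823186149814 centre [ 0.433766   -0.33224666  0.018     ]
edge -70.60055786242947 0.059385887905273535
edge -72.14505559978616 0.049225667391443594
edge -72.34877695491664 0.04997541940624902
wing [ 0.42024992 -0.29718206  0.078     ] 0.03856092668733963 -119.81631031631402
rope 0 [ 0.505 -0.397  0.   ]
rope 0.2 [ 0.489 -0.407  0.2  ]
rope 0.4 [ 0.473 -0.416  0.4  ]
rope 0.6 [ 0.458 -0.426  0.6  ]
cable 0 [ 0.331 -0.942  0.   ]
cable 0.2 [ 0.389 -0.751  0.2  ]
cable 0.4 [ 0.448 -0.56   0.4  ]
cable 0.6 [ 0.507 -0.369  0.6  ]
pole 0 [ 0.532 -0.258  0.   ]
pole 0.2 [ 0.543 -0.25   0.2  ]
pole 0.4 [ 0.555 -0.242  0.4  ]
pole 0.6 [ 0.567 -0.235  0.6  ]
[ 0.41212906 -0.4003453   0.24149153] [[ 0.697  0.717 -0.001]
 [ 0.717 -0.697  0.001]
 [ 0.    -0.002 -1.   ]]
```

```bash
cat > w.py <<'E'
# offset from tool to a world target, in tool cm / rad
import sys; from h import *
def off(x,y,z,yawdeg):
    s=get_state();q=s['orientation'];M=R.from_quat(np.r_[q[1:],q[0]]).as_matrix()
    d=M.T@(np.array([x,y,z])-s['tcp_pos'])*100
    yw=np.arctan2(M[1,1],M[0,1]);t=-((np.radians(yawdeg)-yw+np.pi/2)%np.pi-np.pi/2)
    print('t',round(s['clock'],2),'tcp',s['tcp_pos'].round(4),'yawY',np.degrees(yw).round(1),'gap',round(s['finger_gap'],4),'F',np.round(s['wrist_force'],1),'grip',np.round(s['grip_force'],1),'j6',round(s['joint_pos'][5],2),'| shift cm',d.round(2),'turn',round(t,3))
if __name__=='__main__': off(*map(float,sys.argv[1:5]))
E
python3 -m inch '[0,0,0,-0.11, 0,0,0,-0.11, 0,0,0,-0.11, 0,0,0,-0.11, 0,0,0,-0.11]' 1 40
python3 -m inch '[0,0,0,-0.11, 0,0,0,-0.11, 0,0,0,-0.11, 0,0,0,-0.11, 0,0,0,-0.11]'
python3 w.py .560 -.388 .1 19
```

```text
clock: 0.52
tcp_pos: [0.4122, -0.4005, 0.2418]
orientation: [-0.001, 0.779, 0.627, 0.0]
wrist_force: [0.9, 0.4, 0.1]
finger_gap: 0.0853
grip_force: 0.0
clock: 0.93
tcp_pos: [0.4122, -0.4005, 0.2417]
orientation: [-0.001, 0.58, 0.815, 0.0]
wrist_force: [0.1, -0.5, 0.4]
finger_gap: 0.0852
grip_force: 0.0
t 0.93 tcp [ 0.4122 -0.4005  0.2417] yawY 19.2 gap 0.0852 F [ 0.1 -0.5  0.4] grip 0.0 j6 0.33 | shift cm [-3.69 14.38 14.17] turn 0.003
```

```bash
python3 -m inch '[-0.75,2.9,2,0, -0.75,2.9,2,0, -0.75,2.9,2,0, -0.75,2.9,2,0, -0.7,2.8,2,0]' >/dev/null
python3 -m inch '[0,0,1,0, 0,0,1,0, 0,0,1,0, 0,0,1,0, 0,0,0,0]' >/dev/null
python3 w.py .560 -.388 .1 19
python3 - <<'E'
from h import *
a=eyes.read_camera('top');b=eyes.read_camera('side')
A=cv2.resize(a[170:320,280:420,::-1],None,fx=2.8,fy=2.8,interpolation=2);B=cv2.resize(b[180:330,205:355,::-1],None,fx=2.8,fy=2.8,interpolation=2)
cv2.imwrite('pics/p1.png',np.hstack([A,B]))
E
```

```text
t 1.77 tcp [ 0.5587 -0.3889  0.1004] yawY 18.8 gap 0.0855 F [-0.8  0.4 -0.8] grip 0.0 j6 0.52 | shift cm [0.04 0.15 0.04] turn -0.004
```

View pics/p1.png

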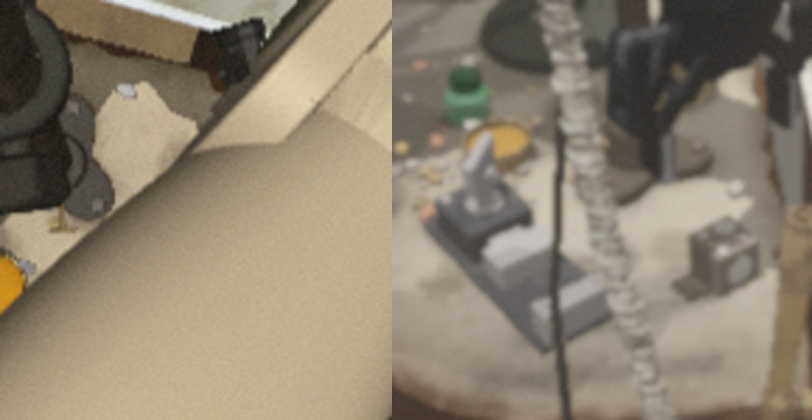

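The side view (right half) shows the fingers straddling the block (crop columns 655 and 790, block at 722); the arm hides the top view.

```bash
python3 -m inch '[0,0.1,1.5,0, 0,0,1.5,0, 0,0,1.5,0, 0,0,1.5,0, 0,0,1.2,0]' >/dev/null
python3 -m inch '[0,0,1,0, 0,0,0,0, 0,0,0,0, 0,0,0,0, 0,0,0,0]' >/dev/null
python3 w.py .560 -.388 .018 19
python3 -m inch '[0,0,0,0, 0,0,0,0, 0,0,0,0, 0,0,0,0, 0,0,0,0]' -1 50
python3 -m inch '[0,0,0,0, 0,0,0,0, 0,0,0,0, 0,0,0,0, 0,0,0,0]'
python3 w.py .560 -.388 .018 19
```

```text
t 2.7 tcp [ 0.5623 -0.3895  0.0216] yawY 18.8 gap 0.0858 F [-0.6 -0.2  0.8] grip 0.0 j6 0.52 | shift cm [ 0.22 -0.17  0.36] turn -0.003
clock: 3.12
tcp_pos: [0.5618, -0.3892, 0.0209]
orientation: [0.0, 0.582, 0.813, -0.0]
wrist_force: [0.0, -0.2, -2.5]
finger_gap: 0.033
grip_force: 51.0
clock: 3.53
tcp_pos: [0.5618, -0.3892, 0.0208]
orientation: [0.0, 0.582, 0.813, -0.0]
wrist_force: [-1.1, -0.1, 4.4]
finger_gap: 0.0324
grip_force: 51.9
t 3.53 tcp [ 0.5618 -0.3892  0.0208] yawY 18.8 gap 0.0324 F [-1.1 -0.1  4.4] grip 51.9 j6 0.52 | shift cm [ 0.17 -0.13  0.28] turn -0.003
```

```bash
python3 -m inch '[0,0,-1,0, 0,0,-1.5,0, 0,0,-1.5,0, 0,0,-1.5,0, 0,0,-1.5,0]' >/dev/null
python3 -m inch '[0,0,-1,0, 0,0,0,0, 0,0,0,0, 0,0,0,0, 0,0,0,0]'
python3 w.py .4472 -.3713 .1 19
python3 - <<'E'
from h import *
b=eyes.read_camera('side')
p=proj('side',get_state()['tcp_pos']);print(p,[proj('side',get_state()['tcp_pos']+np.array([0,0,d])) for d in(-.02,.02)])
x,y=map(int,p);crop('side',b,x-50,y-50,100,100,6,'pics/s2.png');print(x-50,y-50)
E
```

```text
clock: 4.37
tcp_pos: [0.5609, -0.3882, 0.0988]
orientation: [-0.001, 0.582, 0.813, 0.0]
wrist_force: [0.4, -0.5, -3.7]
finger_gap: 0.0333
grip_force: 51.2
t 4.37 tcp [ 0.5609 -0.3882  0.0988] yawY 18.9 gap 0.0333 F [ 0.4 -0.5 -3.7] grip 51.2 j6 0.52 | shift cm [  5.27 -10.21  -0.1 ] turn -0.003
[324.31573823 234.99667878] [array([324.51353207, 244.34394235]), array([324.1124722 , 225.39081288])]
274 184
```

View pics/s2.png

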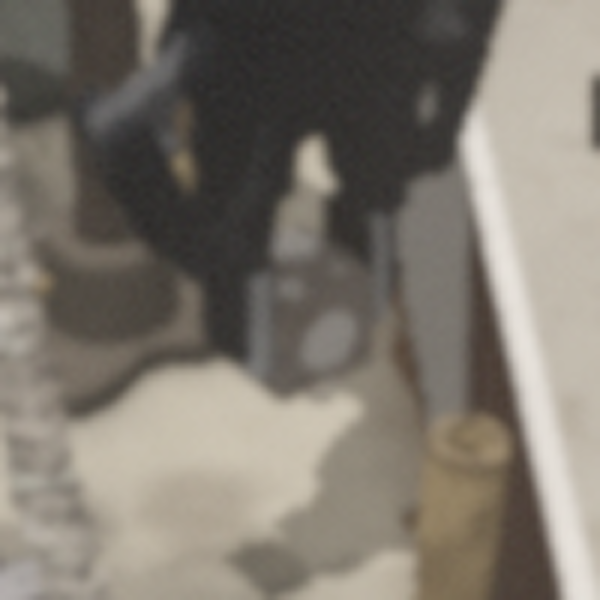

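The block hangs upright between the pads; its front hollow is at crop (330,340), the lowest corner near (285,395).

Run:
```python
from h import *
t=get_state()['tcp_pos'];d=np.array([.3256,-.9455,0]);n=np.array([.9455,.3256,0])
z=np.array([0,0,-.0038])
pr=proj('side',t+.017*d+z);ob=np.array([330.5/6-.5+274,340.5/6-.5+184])
print('hollow',ob,pr,'per mm d',proj('side',t+.018*d+z)-pr)
for a,b,h in((1,-1,-1),(1,1,-1),(1,-1,1),(1,1,1),(-1,-1,1),(-1,1,1)): print(a,b,h,((proj('side',t+.017*(a*d+b*n)+z+[0,0,.017*h])-[274,184]+.5)*6).round())
```

```text
hollow [328.58333333 240.25      ] [330.49746032 241.35556296] per mm d [0.36733043 0.27283908]
1 -1 -1 [296. 418.]
1 1 -1 [388. 372.]
1 -1 1 [293. 321.]
1 1 1 [388. 276.]
-1 -1 1 [220. 266.]
-1 1 1 [314. 224.]
```

```bash
python3 -m inch '[1.1,-2,0,0, 1.1,-2,0,0, 1.1,-2,0,0, 1.1,-2,0,0, 0.6,-2,0,0]' >/dev/null
python3 -m inch '[0,0,0,0, 0,0,0,0, 0,0,0,0, 0,0,0,0, 0,0,0,0]' >/dev/null
python3 w.py .4482 -.3741 .065 19
```

```text
t 5.25 tcp [ 0.4516 -0.374   0.1002] yawY 18.9 gap 0.0331 F [ 0.  -0.2 -2.4] grip 51.3 j6 0.41 | shift cm [ 0.1  -0.33  3.52] turn -0.002
```

```bash
python3 -m inch '[0.1,-0.3,1,0, 0,0,1,0, 0,0,1,0, 0,0,1,0, 0,0,0,0]' >/dev/null
python3 -m inch '[0,0,0,0, 0,0,0,0, 0,0,0,0, 0,0,0,0, 0,0,0,0]' >/dev/null
python3 w.py .4482 -.3741 .028 19
python3 - <<'E'
from h import *
b=eyes.read_camera('side');a=eyes.read_camera('top')
crop('side',b,210,215,100,95,6,'pics/s3.png');cv2.imwrite('pics/t3.png',a[:,:,::-1])
t=get_state()['tcp_pos'];d=np.array([.3256,-.9455,0]);n=np.array([.9455,.3256,0])
for a_,b_,h in((1,-1,-1),(1,1,-1),(1,-1,1),(1,1,1)):
  print(a_,b_,h,((proj('side',t-.003*d+.017*(a_*d+b_*n)+[0,0,-.0038+.017*h])-[210,215]+.5)*6).round())
o=np.array([.4338,-.3325,0])
for x,y,z in((62,-25,30),(62,25,30),(80,-25,30),(80,25,30),(80,-30,0)): print('fence',x,y,z,((proj('side',o+d*x/1e3+n*y/1e3+[0,0,z/1e3])-[210,215]+.5)*6).round())
E
```

```text
t 6.08 tcp [ 0.448  -0.3743  0.0609] yawY 18.8 gap 0.0332 F [-0.8  0.9 -3.2] grip 51.2 j6 0.41 | shift cm [0.01 0.03 3.29] turn -0.003
1 -1 -1 [283. 389.]
1 1 -1 [385. 340.]
1 -1 1 [272. 295.]
1 1 1 [376. 247.]
fence 62 -25 30 [271. 434.]
fence 62 25 30 [419. 361.]
fence 80 -25 30 [303. 468.]
fence 80 25 30 [453. 393.]
fence 80 -30 0 [298. 555.]
```

View pics/s3.png

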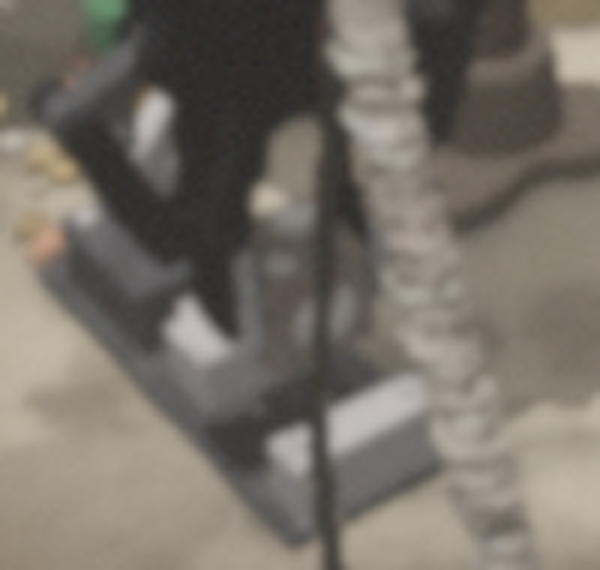

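The side view shows the block over the gap, jaw top at crop (200,340), fence top inner corner at (268,437) as predicted; the block seems 4–5 mm nearer the jaw than the TCP, so I shift 2 mm towards the fence and lower.

```bash
python3 -m inch '[-0.2,0.02,0.5,0, 0,0,0.5,0, 0,0,0.3,0, 0,0,0.2,0, 0,0,0,0]'
python3 -m inch '[0,0,0.3,0, 0,0,0.3,0, 0,0,0.3,0, 0,0,0,0, 0,0,0,0]' 
python3 -m inch '[0,0,0.3,0, 0,0,0.3,0, 0,0,0,0, 0,0,0,0, 0,0,0,0]' 
python3 w.py .4482 -.3741 .028 19
```

```text
clock: 6.6
tcp_pos: [0.448, -0.3752, 0.0444]
orientation: [-0.001, 0.582, 0.813, 0.0]
wrist_force: [-0.0, 0.7, -3.7]
finger_gap: 0.0328
grip_force: 51.3
clock: 7.02
tcp_pos: [0.4483, -0.3755, 0.036]
orientation: [-0.0, 0.582, 0.813, 0.0]
wrist_force: [-0.6, 0.8, -3.3]
finger_gap: 0.033
grip_force: 51.3
clock: 7.43
tcp_pos: [0.4485, -0.3758, 0.0303]
orientation: [0.0, 0.582, 0.813, 0.0]
wrist_force: [0.5, -0.4, -2.7]
finger_gap: 0.033
grip_force: 51.3
t 7.43 tcp [ 0.4485 -0.3758  0.0303] yawY 18.8 gap 0.033 F [ 0.5 -0.4 -2.7] grip 51.3 j6 0.41 | shift cm [0.17 0.03 0.23] turn -0.003
```

No contact, so the block is inside the gap. Lower to the bed, then release.

```bash
python3 -m inch '[0,0,0.15,0, 0,0,0.1,0, 0,0,0.1,0, 0,0,0,0, 0,0,0,0]'
python3 -m inch '[0,0,0.1,0, 0,0,0,0, 0,0,0,0, 0,0,0,0, 0,0,0,0]'
python3 w.py .4482 -.3741 .028 19
```

```text
clock: 7.85
tcp_pos: [0.4485, -0.3757, 0.0268]
orientation: [0.0, 0.582, 0.813, 0.0]
wrist_force: [0.3, -0.0, -2.8]
finger_gap: 0.033
grip_force: 51.5
clock: 8.27
tcp_pos: [0.4485, -0.3758, 0.0267]
orientation: [0.0, 0.582, 0.813, -0.0]
wrist_force: [-3.5, 2.0, 5.3]
finger_gap: 0.0331
grip_force: 52.2
t 8.27 tcp [ 0.4485 -0.3758  0.0267] yawY 18.9 gap 0.0331 F [-3.5  2.   5.3] grip 52.2 j6 0.41 | shift cm [ 0.17  0.03 -0.13] turn -0.003
```

```bash
python3 -m inch '[0,0,0,0, 0,0,0,0, 0,0,0,0, 0,0,0,0, 0,0,0,0]' 1
python3 -m inch '[0,0,0,0, 0,0,0,0, 0,0,0,0, 0,0,-0.5,0, 0,0,-0.5,0]'
python3 -m inch '[0,0,-1.5,0, 0,0,-2,0, 0,0,-2,0, 0,0,-2,0, 0,0,-2,0]' >/dev/null
python3 -m inch '[0,0,-1,0, 0,0,0,0, 0,0,0,0, 0,0,0,0, 0,0,0,0]' >/dev/null
python3 w.py .421 -.2974 .11 150
python3 - <<'E'
from h import *
b=eyes.read_camera('side')
crop('side',b,210,215,100,95,6,'pics/s4.png')
E
```

```text
clock: 8.68
tcp_pos: [0.4486, -0.3758, 0.0257]
orientation: [0.0, 0.582, 0.813, -0.0]
wrist_force: [0.8, -0.0, 0.2]
finger_gap: 0.0852
grip_force: 0.0
clock: 9.1
tcp_pos: [0.4483, -0.3755, 0.0359]
orientation: [-0.0, 0.582, 0.813, 0.0]
wrist_force: [-0.5, 0.4, -0.7]
finger_gap: 0.0853
grip_force: 0.0
t 9.93 tcp [ 0.4478 -0.375   0.1393] yawY 18.8 gap 0.0851 F [-0.2 -0.2 -0.8] grip 0.0 j6 0.41 | shift cm [ 8.21 -0.03  2.95] turn 0.853
```

View pics/s4.png

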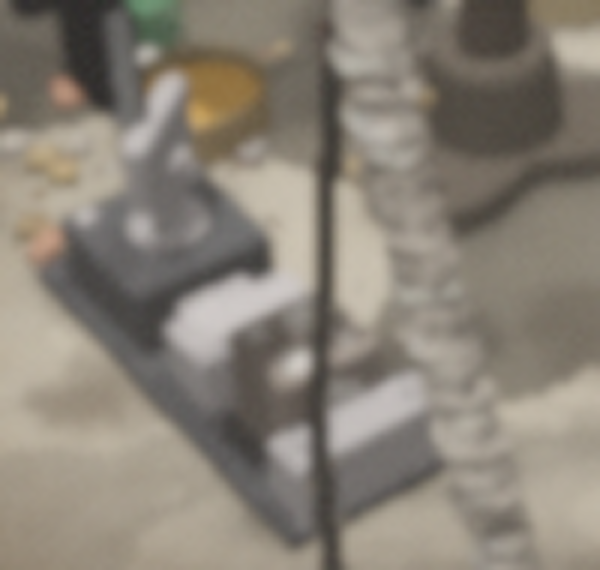

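The block stands in the gap between jaw and fence (crop ≈(285,360)); wings at (160,120). Now turn the tool back for the wings.

```bash
python3 -m inch '[1.64,0,0,-0.0, 1.64,0,0,0, 1.64,0,0,0, 1.64,0,0,0, 1.64,0,0,0]' >/dev/null
python3 -m inch '[0,0,0,-0.115, 0,0,0,-0.115, 0,0,0,-0.115, 0,0,0,-0.115, 0,0,0,-0.115]' >/dev/null
python3 -m inch '[0,0,0,-0.115, 0,0,0,-0.115, 0,0,0,-0.115, 0,0,0,-0.115, 0,0,0,-0.115]' >/dev/null
python3 -m inch '[0,0,0,-0.115, 0,0,0,-0.115, 0,0,0,-0.115, 0,0,0,-0.115, 0,0,0,-0.115]' >/dev/null
python3 -m inch '[0,0,0,-0.115, 0,0,0,-0.115, 0,0,0,-0.115, 0,0,0,-0.115, 0,0,0,0]' >/dev/null
python3 -m inch '[0,0,0,-0.1, 0,0,0,0, 0,0,0,0, 0,0,0,0, 0,0,0,0]' >/dev/null
python3 w.py .421 -.2974 .06 150
```

```text
t 12.48 tcp [ 0.4219 -0.2981  0.1406] yawY 149.6 gap 0.0855 F [ 0.1 -0.3 -0.8] grip 0.0 j6 -1.81 | shift cm [-0.01  0.11  8.06] turn -0.006
```

```bash
python3 -m inch '[0,0.1,1.5,0, 0,0,1.5,0, 0,0,1.5,0, 0,0,1.5,0, 0,0,1,0]' >/dev/null
python3 -m inch '[0,0,1,0, 0,0,0,0, 0,0,0,0, 0,0,0,0, 0,0,0,0]'
python3 -m inch '[0,0,0,0, 0,0,0,0, 0,0,0,0, 0,0,0,0, 0,0,0,0]' -1 30
python3 -m inch '[0,0,0,0, 0,0,0,0, 0,0,0,0, 0,0,0,0, 0,0,0,0]'
python3 -m inch '[0,0,0,0, 0,0,0,0, 0,0,0,0, 0,0,0,0, 0,0,0,0]'
python3 w.py .421 -.2974 .06 150; python3 -c "from workcell import *;print(get_state()['ft_torque'])"
```

```text
clock: 13.32
tcp_pos: [0.4217, -0.2982, 0.0617]
orientation: [0.0, -0.498, 0.867, -0.001]
wrist_force: [0.2, -0.3, -0.0]
finger_gap: 0.0856
grip_force: 0.0
clock: 13.73
tcp_pos: [0.4212, -0.2977, 0.0609]
orientation: [0.0, -0.498, 0.867, -0.0]
wrist_force: [-0.1, 0.5, -0.4]
finger_gap: 0.0259
grip_force: 0.0
clock: 14.15
tcp_pos: [0.4203, -0.2971, 0.061]
orientation: [-0.001, -0.498, 0.867, 0.001]
wrist_force: [-2.8, 1.9, 5.4]
finger_gap: 0.0165
grip_force: 29.2
clock: 14.57
tcp_pos: [0.4203, -0.2971, 0.061]
orientation: [-0.001, -0.498, 0.867, 0.001]
wrist_force: [-3.6, 1.7, 5.3]
finger_gap: 0.0163
grip_force: 29.2
t 14.57 tcp [ 0.4203 -0.2971  0.061 ] yawY 149.8 gap 0.0163 F [-3.6  1.7  5.3] grip 29.2 j6 -1.81 | shift cm [-0.01 -0.08  0.1 ] turn -0.004
[ 0.33931321  0.66298454 -0.04522111]
```

Gap is 16 mm rather than 9: the tips probably caught the hub below the wings. Reopen, raise, regrip.

```bash
python3 -m inch '[0,0,0,0, 0,0,0,0, 0,0,0,0, 0,0,-0.3,0, 0,0,-0.3,0]' 0.2
python3 -m inch '[0,0,0,0, 0,0,0,0, 0,0,0,0, 0,0,0,0, 0,0,0,0]' -1 30
python3 -m inch '[0,0,0,0, 0,0,0,0, 0,0,0,0, 0,0,0,0, 0,0,0,0]'
python3 w.py .421 -.2974 .06 150
python3 - <<'E'
from h import *
print(get_state()['ft_torque']);b=eyes.read_camera('side');crop('side',b,195,190,100,95,6,'pics/s5.png')
E
```

```text
clock: 14.98
tcp_pos: [0.4211, -0.2976, 0.0669]
orientation: [-0.0, -0.498, 0.867, 0.0]
wrist_force: [0.1, -0.2, -0.1]
finger_gap: 0.0511
grip_force: 0.0
clock: 15.4
tcp_pos: [0.4202, -0.2972, 0.0671]
orientation: [-0.001, -0.498, 0.867, 0.001]
wrist_force: [-3.5, 1.1, 5.6]
finger_gap: 0.0154
grip_force: 29.1
clock: 15.82
tcp_pos: [0.4203, -0.2972, 0.0671]
orientation: [-0.001, -0.498, 0.867, 0.001]
wrist_force: [-3.3, 1.1, 5.3]
finger_gap: 0.0153
grip_force: 29.2
t 15.82 tcp [ 0.4203 -0.2972  0.0671] yawY 149.8 gap 0.0153 F [-3.3  1.1  5.3] grip 29.2 j6 -1.81 | shift cm [-0.02 -0.08  0.71] turn -0.004
[0.36115944 0.7356721  0.03645022]
```

View pics/s5.png

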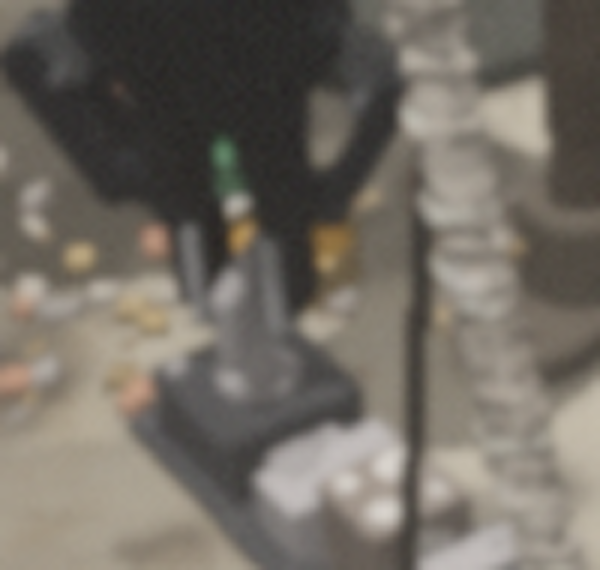

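The picture shows the wings between the pads (pads at crop columns 190 and 265, wing at 232). I try half a radian and watch gap and torque.

```bash
python3 -m inch '[0,0,0,0.1, 0,0,0,0.1, 0,0,0,0.1, 0,0,0,0.1, 0,0,0,0.1]'
python3 -m inch '[0,0,0,0, 0,0,0,0, 0,0,0,0, 0,0,0,0, 0,0,0,0]'
python3 w.py .421 -.2974 .06 150
python3 - <<'E'
from h import *
print(get_state()['ft_torque']);a=eyes.read_camera('top');b=eyes.read_camera('side')
B=cv2.resize(b[190:285,195:295,::-1],None,fx=4,fy=4,interpolation=2);A=cv2.resize(a[195:290,290:390,::-1],None,fx=4,fy=4,interpolation=2)
cv2.imwrite('pics/s6.png',np.hstack([B,A]))
E
```

```text
clock: 16.28
tcp_pos: [0.4205, -0.2974, 0.0671]
orientation: [-0.001, -0.266, 0.964, 0.0]
wrist_force: [-1.7, 1.0, 5.0]
finger_gap: 0.0153
grip_force: 29.2
clock: 16.7
tcp_pos: [0.4205, -0.2974, 0.0671]
orientation: [-0.0, -0.269, 0.963, 0.0]
wrist_force: [-3.3, 0.9, 4.8]
finger_gap: 0.0158
grip_force: 29.2
t 16.7 tcp [ 0.4205 -0.2974  0.0671] yawY 121.2 gap 0.0158 F [-3.3  0.9  4.8] grip 29.2 j6 -1.32 | shift cm [-0.04 -0.03  0.71] turn -0.502
[ 0.20025914  0.64049762 -0.00183579]
```

View pics/s6.png

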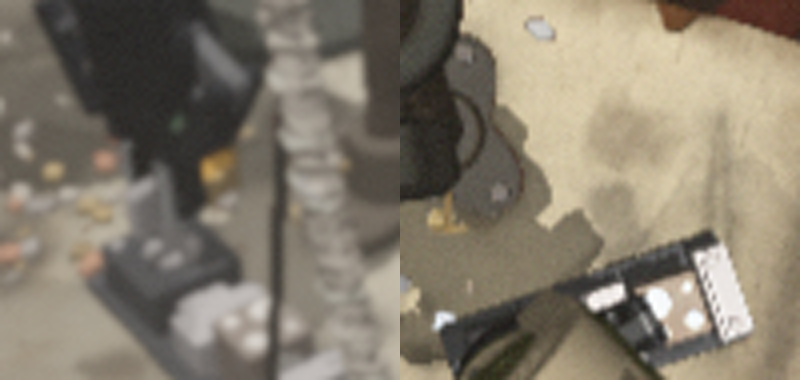

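The wings turned with the tool (side view), and the top view (right half) shows the block at crop (680,310) next to the fence. Continue.

```bash
T='import workcell as w;s=w.get_state();print("TORQ",s["ft_torque"].round(2),s["tau"].round(2)[5])'
python3 -m inch '[0,0,0,0.1, 0,0,0,0.1, 0,0,0,0.1, 0,0,0,0.1, 0,0,0,0.1]' >/dev/null
python3 -m inch '[0,0,0,0.1, 0,0,0,0.1, 0,0,0,0.1, 0,0,0,0.1, 0,0,0,0.1]' >/dev/null; python3 -c "$T"
python3 -m inch '[0,0,0,0.1, 0,0,0,0.1, 0,0,0,0.1, 0,0,0,0.1, 0,0,0,0]' |tail -4; python3 -c "$T"
python3 w.py .421 -.2974 .06 19
```

```text
TORQ [-0.18  0.68  0.08] -1.16
orientation: [-0.0, 0.416, 0.909, -0.001]
wrist_force: [-4.1, -1.9, 4.4]
finger_gap: 0.0155
grip_force: 29.2
TORQ [-0.3   0.9  -0.02] 0.99
t 18.05 tcp [ 0.4205 -0.2982  0.0671] yawY 40.8 gap 0.0155 F [-4.1 -1.9  4.4] grip 29.2 j6 0.09 | shift cm [0.03 0.1  0.71] turn 0.381
```

```bash
T='import workcell as w;s=w.get_state();print("TORQ",s["ft_torque"].round(2),s["tau"].round(2)[5])'
python3 -m inch '[0,0,0,0.06, 0,0,0,0.06, 0,0,0,0, 0,0,0,0, 0,0,0,0]'|tail -4; python3 -c "$T"
python3 -m inch '[0,0,0,0.06, 0,0,0,0.06, 0,0,0,0, 0,0,0,0, 0,0,0,0]'|tail -4; python3 -c "$T"
python3 -m inch '[0,0,0,0.06, 0,0,0,0.05, 0,0,0,0, 0,0,0,0, 0,0,0,0]'|tail -4; python3 -c "$T"
python3 w.py .421 -.2974 .06 19
```

```text
orientation: [-0.0, 0.468, 0.884, -0.001]
wrist_force: [-5.8, -2.5, 5.3]
finger_gap: 0.0158
grip_force: 29.3
TORQ [-0.38  0.97  0.03] 0.0
orientation: [-0.0, 0.52, 0.854, -0.001]
wrist_force: [-5.2, -2.3, 5.2]
finger_gap: 0.0156
grip_force: 29.3
TORQ [-0.36  1.04 -0.02] 0.0
orientation: [-0.0, 0.566, 0.824, -0.001]
wrist_force: [-5.8, -2.6, 6.4]
finger_gap: 0.0156
grip_force: 29.3
TORQ [-0.43  1.09 -0.01] 0.01
t 19.3 tcp [ 0.4203 -0.2983  0.0671] yawY 21.1 gap 0.0156 F [-5.8 -2.6  6.4] grip 29.3 j6 0.43 | shift cm [0.06 0.1  0.71] turn 0.036
```

```bash
T='import workcell as w;s=w.get_state();print("TORQ",s["ft_torque"].round(2),s["tau"].round(2)[5])'
python3 -m inch '[0,0,0,0.04, 0,0,0,0, 0,0,0,0, 0,0,0,0, 0,0,0,0]'|tail -4; python3 -c "$T"
python3 -m inch '[0,0,0,0.05, 0,0,0,0, 0,0,0,0, 0,0,0,0, 0,0,0,0]'|tail -4; python3 -c "$T"
python3 w.py .421 -.2974 .06 19
python3 -m inch '[0,0,0,0.05, 0,0,0,0, 0,0,0,0, 0,0,0,0, 0,0,0,0]'|tail -4; python3 -c "$T"
python3 w.py .421 -.2974 .06 19
```

```text
orientation: [-0.0, 0.582, 0.813, -0.001]
wrist_force: [-5.4, -1.4, 4.6]
finger_gap: 0.0157
grip_force: 29.3
TORQ [-0.45  1.08  0.03] 0.01
orientation: [-0.0, 0.602, 0.798, -0.001]
wrist_force: [-6.3, -2.1, 4.8]
finger_gap: 0.0154
grip_force: 29.3
TORQ [-0.43  1.09  0.13] 0.12
t 20.13 tcp [ 0.4202 -0.2983  0.0671] yawY 15.9 gap 0.0154 F [-6.3 -2.1  4.8] grip 29.3 j6 0.52 | shift cm [0.07 0.1  0.71] turn -0.054
orientation: [0.0, 0.622, 0.783, -0.002]
wrist_force: [-5.7, -4.8, 3.1]
finger_gap: 0.0157
grip_force: 29.7
TORQ [-0.99  1.12 -0.08] -0.05
t 20.55 tcp [ 0.4204 -0.2992  0.0671] yawY 13.0 gap 0.0157 F [-5.7 -4.8  3.1] grip 29.7 j6 0.57 | shift cm [0.16 0.1  0.71] turn -0.104
```

```bash
T='import workcell as w;s=w.get_state();print("TORQ",s["ft_torque"].round(2),s["tau"].round(2)[5])'
python3 -m inch '[0,0,0,0.05, 0,0,0,0, 0,0,0,0, 0,0,0,0, 0,0,0,0]'|tail -4; python3 -c "$T"
python3 w.py .421 -.2974 .06 19
python3 - <<'E'
from h import *
a=eyes.read_camera('top');b=eyes.read_camera('side')
B=cv2.resize(b[205:300,205:305,::-1],None,fx=4,fy=4,interpolation=2);A=cv2.resize(a[235:305,320:390,::-1],None,fx=5.43,fy=5.43,interpolation=2)
cv2.imwrite('pics/s7.png',np.hstack([B,cv2.resize(A,(380,380))]))
E
```

```text
orientation: [0.0, 0.642, 0.767, -0.002]
wrist_force: [-6.5, -4.2, 2.8]
finger_gap: 0.0156
grip_force: 29.7
TORQ [-1.02  1.17  0.07] 0.07
t 20.97 tcp [ 0.4203 -0.2992  0.0671] yawY 10.2 gap 0.0156 F [-6.5 -4.2  2.8] grip 29.7 j6 0.62 | shift cm [0.17 0.1  0.71] turn -0.154
```

View pics/s7.png

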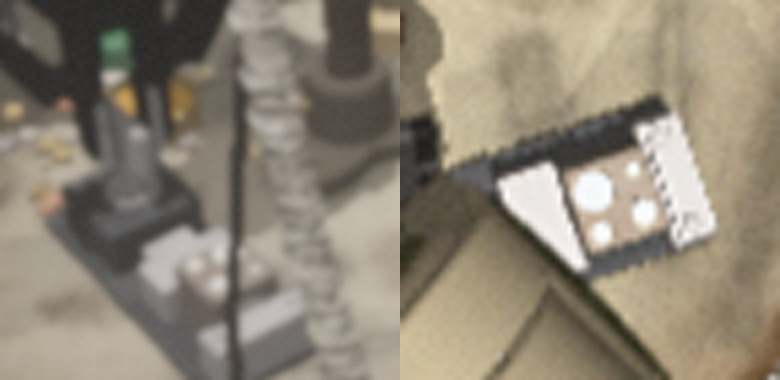

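Top view (right half): block stands square between the jaw edge (570,215) and fence (660,185), nearly closed up. The gap reading of 15.5 mm and no stop torque suggest the tips still hold the hub, so I reopen, square up to the clamp, raise 8 mm and regrip on the bar.

```bash
T='import workcell as w;s=w.get_state();print("TORQ",s["ft_torque"].round(2),s["tau"].round(2)[5])'
python3 -m inch '[0,0,0,0, 0,0,0,0, 0,0,0,0, 0,0,-0.4,-0.08, 0,0,-0.4,-0.07]' 0
python3 -m inch '[0,0,0,0, 0,0,0,0, 0,0,0,0, 0,0,0,0, 0,0,0,0]'|tail -4
python3 w.py .421 -.2974 .06 19;python3 -c "$T"
python3 -m inch '[0,0,0,0, 0,0,0,0, 0,0,0,0, 0,0,0,0, 0,0,0,0]' -1 30 |tail -2
python3 -m inch '[0,0,0,0, 0,0,0,0, 0,0,0,0, 0,0,0,0, 0,0,0,0]' |tail -2
python3 w.py .421 -.2974 .06 19;python3 -c "$T"
```

```text
clock: 21.48
tcp_pos: [0.4211, -0.2971, 0.0745]
orientation: [-0.0, 0.582, 0.814, 0.0]
wrist_force: [-0.3, 0.2, 0.7]
finger_gap: 0.043
grip_force: 0.0
orientation: [-0.0, 0.584, 0.812, 0.0]
wrist_force: [0.6, -0.2, -0.0]
finger_gap: 0.0426
grip_force: 0.0
t 21.9 tcp [ 0.421  -0.2975  0.0746] yawY 18.5 gap 0.0426 F [ 0.6 -0.2 -0. ] grip 0.0 j6 0.48 | shift cm [ 0.01 -0.    1.46] turn -0.008
TORQ [-0.02 -0.03  0.02] 0.01
finger_gap: 0.0081
grip_force: 30.8
finger_gap: 0.0082
grip_force: 30.8
t 22.73 tcp [ 0.4201 -0.2979  0.0748] yawY 18.6 gap 0.0082 F [-5.1 -1.9  2.1] grip 30.8 j6 0.48 | shift cm [0.02 0.11 1.48] turn -0.008
TORQ [-0.37  1.01  0.38] 0.35
```

Gap now 8.2 mm: the bar is held, and the torque of 0.38 N m against clockwise says the stop is reached. Press a little further to confirm.

```bash
T='import workcell as w;s=w.get_state();print("TORQ",s["ft_torque"].round(2),s["tau"].round(2)[5])'
python3 -m inch '[0,0,0,0.04, 0,0,0,0, 0,0,0,0, 0,0,0,0, 0,0,0,0]' |tail -2;python3 -c "$T"
python3 w.py .421 -.2974 .06 19
python3 - <<'E'
from h import *
a=eyes.read_camera('top')
cv2.imwrite('pics/s8.png',cv2.resize(a[235:305,320:390,::-1],None,fx=7,fy=7,interpolation=2))
E
```

```text
finger_gap: 0.0082
grip_force: 42.4
TORQ [-0.37  1.07  0.75] 0.77
t 23.15 tcp [ 0.4201 -0.2979  0.0749] yawY 16.3 gap 0.0082 F [-5.4 -2.1  3.3] grip 42.4 j6 0.51 | shift cm [0.03 0.1  1.49] turn -0.047
```

View pics/s8.png

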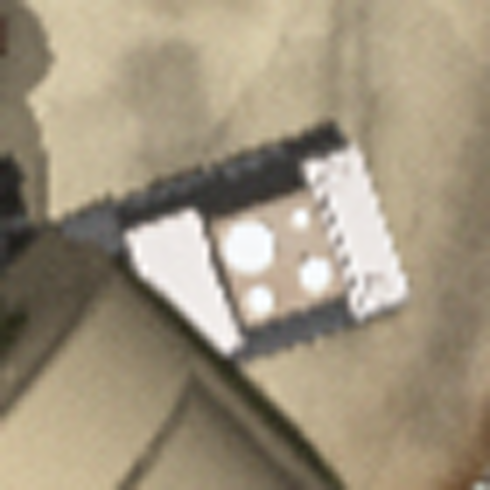

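The stop is hard (torque doubled to 0.75) and the picture shows the block flush between jaw (crop 225,270) and fence (335,240). Back off a quarter turn.

```bash
T='import workcell as w;s=w.get_state();print("TORQ",s["ft_torque"].round(2),s["tau"].round(2)[5])'
python3 -m inch '[0,0,0,-0.1, 0,0,0,-0.1, 0,0,0,-0.1, 0,0,0,-0.1, 0,0,0,-0.1]' |tail -2
python3 -m inch '[0,0,0,-0.1, 0,0,0,-0.1, 0,0,0,-0.1, 0,0,0,-0.1, 0,0,0,-0.1]' |tail -2
python3 -m inch '[0,0,0,-0.1, 0,0,0,-0.1, 0,0,0,-0.1, 0,0,0,-0.1, 0,0,0,-0.1]' |tail -2
python3 -m inch '[0,0,0,-0.1, 0,0,0,0, 0,0,0,0, 0,0,0,0, 0,0,0,0]' |tail -2
python3 -c "$T"; python3 w.py .421 -.2974 .06 109
python3 - <<'E'
from h import *
a=eyes.read_camera('top');b=eyes.read_camera('side')
B=cv2.resize(b[205:300,205:305,::-1],None,fx=4,fy=4,interpolation=2);A=cv2.resize(a[235:305,320:390,::-1],(380,380),interpolation=2)
cv2.imwrite('pics/s9.png',np.hstack([B,A]))
E
```

```text
finger_gap: 0.0077
grip_force: 29.8
finger_gap: 0.0083
grip_force: 29.8
finger_gap: 0.0082
grip_force: 29.8
finger_gap: 0.0084
grip_force: 29.9
TORQ [-0.15  1.16  0.1 ] 0.06
t 24.87 tcp [ 0.4202 -0.2976  0.0748] yawY 107.7 gap 0.0084 F [-5.1 -1.2  3.7] grip 29.9 j6 -1.08 | shift cm [-0.08 -0.01  1.48] turn -0.022
```

View pics/s9.png

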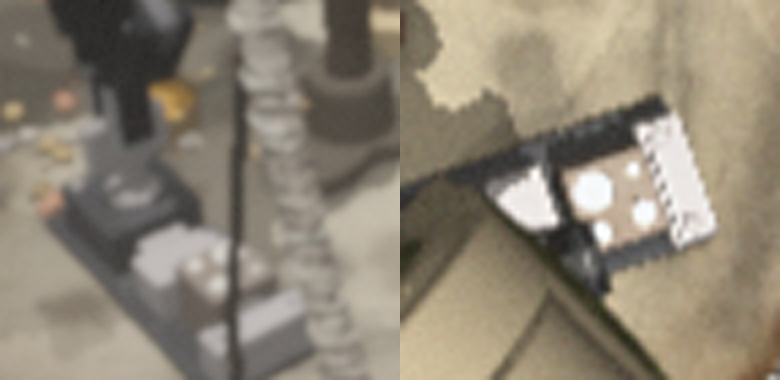

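The jaw has backed off (edge at crop column 555), the block stands square at the fence, and the bar is gripped at 30 N, yaw 107.7° against the 109° target. Hand in.

```bash
python3 -c "from workcell import env;print(env.hand_in())"
```

```text
the job is handed in; nothing more can be done
None
```

I handed the job in, but the hand-in gave no pass or fail. The block stands square against the fence, the thumbscrew was seated and backed off about a quarter turn, the fingers still hold the wings at 30 N, and I never moved the arm low near the tin or the bottle.

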